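# Weigh down a pile of sample cards with the red pressing plate

### The arm

A 6-joint arm with a two-finger parallel gripper is mounted at the origin on a cart in front of the work surface, level with it; the furniture and walls round the work are solid. World frame = base frame: x ahead of the robot, y to its left, z up, the work surface at z = 0. Lengths are in mm, angles in degrees, forces in N, time in s.
With the tool pointing down it reaches from about 350 to 850 mm from the base axis. Payload 8.1 kg.
Tool frame: the origin (TCP) lies midway between the tips of the shut fingers; the grasp point (between the pads) lies 19 mm behind it (r.pinch_z is the distance from the TCP to the grasp point, in mm); z points along the fingers, y is the line along which they close (so a half turn about z gives the same grasp; the last joint's range is limited). The gripper opens to 85 mm and grips with 20 to 120 N. Pads are 22 mm wide; open, the fingers measure 114 mm over their backs; the gripper's body (76 mm by 85 mm) begins 54 mm behind the grasp point. The pads swing forward as they close: fully open they stand 13 mm farther back than shut.
Start: joints at [61.284, 7.471, 85.268, -0, 87.261, -4.893], TCP at [242.333, 548.89, 231.292] pointing down, gripper open.
Joint ranges: [-169.43, 169.43], [-51.17, 129.36], [1.28, 143.12], [-76.62, 256.62], [0, 156.53], [-152.29, 152.29]. Speed limits (degrees/s): [136.94, 136.94, 159.86, 180, 180, 180].

### API

Orientations are given as [roll, pitch, yaw] about the fixed x, y, z axes, in that order (R = Rz(yaw) Ry(pitch) Rx(roll)).
In Python, from bench import sensors, optics, job, r gives the robot as it stands.
- The arm moves only by the tool play_rows, never from a script. Its argument "motion" is a list that holds one entry, the list of rows, each a list of 6 numbers: the shift along the tool's x, y, z in cm, then the turn, a rotation vector about the tool's x, y, z in degrees. In form: [[[x, y, z, ax, ay, az], ...]]. A call has 1 to 5 rows; each row is the pose to reach, as a shift and turn from the pose commanded when the call began, along the tool's axes at that moment; what a row does not reach only later rows make up. A row lasts 1/10 s, in which the tool goes at most 50 mm and 8.59 degrees, less where a joint would pass 70% of its speed; a pose out of reach is approached as far as the arm can. A call with a gripper value outside its range is refused whole. "jaw" is the opening, from 0 (shut) to 1 (fully open), set as the call begins (left out, the last holds). The fingers move at their own pace and stop on an object; "squeeze" is the grip in N (left out, the last holds). Time passes only in rows, so rows that repeat a pose let the fingers close. It gives the time, the measured TCP pose, the force, the opening and the grip force at its end, in the units of the state.
- sensors.sense(): the state, without advancing time (a new reading comes with each control period).
- optics.snapshot(name): name is "scene" or "top" or "wrist"; returns a dict with "pixels" (420x560x3 uint8, red, green, blue), "mtx" (3x3 intrinsics, pixels), "k1" (the pictures are not rectified: a ray, as slopes to the right and down, at radius r is drawn at 1 + k1 r^2 times it, then the intrinsics apply), "R" (3x3) and "t" (3): a world point X has camera coordinates R X + t; the wrist camera has in their place "T_tool_cam" (4x4, takes a point from camera to tool coordinates, whose origin is the TCP and whose axes are the flange's). Camera axes: x right, y down, z forward; pixel columns grow to the right and rows downward; lengths in mm; the calibration is good to about 2 mm. A picture is of the moment at which its call begins: read the wrist's pose just before it. There is no depth.
- job.hand_in(): hands the job in; it is judged then, once.
The state is a dict: "time": time; "joint_pos": joint angles; "qd": joint speeds; "joint_efforts": joint torques, N m; "tool_pos": TCP position; "tcp_rot": TCP orientation; "ft_force": force on the tool from outside, world axes, zero at the start; "wrist_torque": the same for the moment, N m; "finger_gap": finger opening in mm; "grip_force": force on a finger pad.
Only numpy, scipy, OpenCV 4.12 (cv2) and the standard library are available. Lean on these libraries where they do the work, as an engineer would, in place of code of your own. Each camera call takes 0.05 s, during which the arm holds its last target. There are 200 camera calls.

### The job

Slide the red plate along its wooden tray until its near end sticks well out over the tray's front edge (the end nearest the robot), then grip it by that overhanging end, lift it and lay it flat on the pile of sample cards, lined up with the pile and centred on it. Leave the green plate where it is.

Things in the scene. Friction and masses are not known exactly. Their poses are not given: they have to be found in the camera images.
- red_plate_center (a point): Centre (half-way up) of the red flat metal plate: 110 mm long (its x), 50 wide (its y), 5 thick, about 0.07 kg, loose, a small rivet at each end. It starts flat in a wooden tray, long side along it, its near end 5 to 25 mm behind the tray's front edge, and slides with ordinary friction. Two trays stand side by side, about 130 mm apart; which one holds the red plate changes.
- red_tray_front (a point): Middle of the front edge of the red plate's tray, on its floor, 45 mm above the table; x points inward along the tray, away from the robot. Fixed channel 150 mm long, 55 wide inside, open at both ends; side rails 8 mm wide rise 8 mm above the floor. Fingers do not fit beside the plate there; closed ones fit behind it and can push. The overhanging end can be taken from above by its long sides.
- pile_top (a point): Centre of the upper face of the pile of pale sample cards on a dark wooden foot: 80 mm long (its x), 36 mm wide (its y), top 45 mm above the table; firm and fixed. The plate is wider than the pile, so fingers on the plate's long sides pass beside it with 7 mm to spare.
- green_plate_center (a point): Centre (half-way up) of the green plate, the same in form and size as the red one, in the other, identical tray. To be left alone.

How it is judged (in metres and radians):
On the way:
1. the red plate lies flat on its tray with its near end at least 25 mm out over the front edge (x of red_plate_center in the frame of red_tray_front between -0.02 and 0.03 m and y of red_plate_center in the frame of red_tray_front between -0.008 and 0.008 m and z of red_plate_center in the frame of red_tray_front between -0.002 and 0.006 m and angle between red_plate_center's own z axis and vertical below 0.08 rad), for 0.2 s.
At the end, for the whole second after the job is handed in: The red plate lies at rest and flat (within 4.5 degrees) on the pile of cards, its centre within 15 mm of the pile's centre and its long side within 11 degrees of the pile's; the green plate is within 15 mm of where it started (horizontal distance between red_plate_center and pile_top below 0.015 m and angle between the x axis of red_plate_center and the x axis of pile_top, either way round below 0.2 rad and z of red_plate_center in the frame of pile_top between -0.001 and 0.006 m and angle between red_plate_center's own z axis and vertical below 0.08 rad and linear speed of red_plate below 0.01 m/s and distance of green_plate_center from where it was at the start of the episode below 0.015 m); the robot touches nothing.
It fails at once if the green plate is moved more than 15 mm (distance of green_plate_center from where it was at the start of the episode above 0.015 m).
It also fails if it takes over 54 s, if anything falls off the work surface, if the arm or the gripper's body presses on something with over 40 N, if the wrist force passes 120 N, or if a joint passes its speed limit or range.

## Working session

There is one attempt and no reset: what is moved stays moved. The work goes in short steps, Python scripts to look and compute and a tool call to move; the robot and the scene stay as the last step left them, time stands still between calls to the robot, and variables do not carry over. Pictures are saved under pics/ and viewed, at most 10 in all, crops included, and the job is handed in when it is done.

Besides the shell and the picture viewer there is one more tool, called after "Call:" by a JSON object that holds its "name" and its "arguments", one argument or row to a line. play_rows: Moves the arm, as the interface text tells. Its arguments: {"type":"object","properties":{"motion":{"type":"array","items":{"type":"array","items":{"type":"array","items":{"type":"number"}}}},"jaw":{"type":"number"},"squeeze":{"type":"number"}},"required":["motion"]}

```bash
ls; mkdir -p pics; python3 - <<'E'
from bench import sensors, optics, job, r
import cv2
s=sensors.sense(); print(s)
for n in("top","scene"):
    d=optics.snapshot(n); cv2.imwrite(f"pics/{n}0.png",d["pixels"][:,:,::-1]); print(d["mtx"],d["k1"],d["R"],d["t"])
E
```

```text
pics
{'time': 0.0, 'joint_pos': array([ 6.12846028e+01,  7.51645468e+00,  8.53308111e+01,  2.83891826e-04,
        8.72644563e+01, -4.89318158e+00]), 'qd': array([-0.03073093,  0.02239804, -0.00914619,  0.02300037, -0.06115999,
        0.00905634]), 'joint_efforts': array([ 4.40968925e-04, -5.69399321e+01, -5.00552416e+01, -1.38982459e-04,
        1.51069608e-02,  9.25361223e-05]), 'tool_pos': array([242.03878288, 548.37945343, 230.21575406]), 'tcp_rot': array([-1.79888709e+02, -9.81221390e-03,  1.56177761e+02]), 'ft_force': array([ 0.21539466, -0.03314175, -0.53707971]), 'wrist_torque': array([-0.00557461, -0.0058079 , -0.01489214]), 'grip_force': 0.0, 'finger_gap': 85.62930334087447}
[[484.33484191   0.         272.84910799]
 [  0.         484.33484191 203.7447204 ]
 [  0.           0.           1.        ]] -0.1709130703908241 [[ 0.01173414 -0.99966423  0.02310256]
 [-0.99452888 -0.01406603 -0.10351063]
 [ 0.10380084 -0.02176156 -0.99436001]] [-238.72289691  518.98223285  892.93475402]
[[488.16879143   0.         284.7765715 ]
 [  0.         488.16879143 211.20615788]
 [  0.           0.           1.        ]] -0.12462680871578657 [[-0.70788885 -0.70630817 -0.00470568]
 [-0.52730091  0.53289015 -0.66180197]
 [ 0.46994375 -0.46600092 -0.74966393]] [200.05978881 440.03786422 580.82105507]
```

View pics/top0.png

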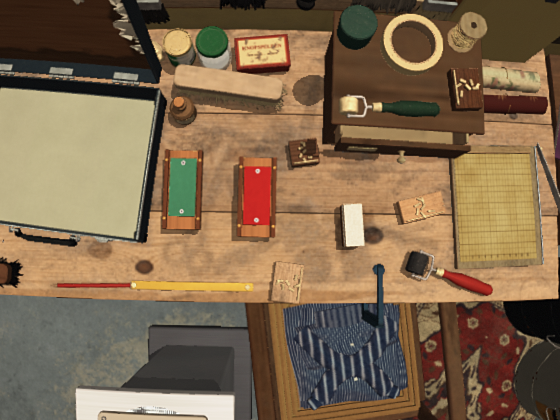

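View pics/scene0.png

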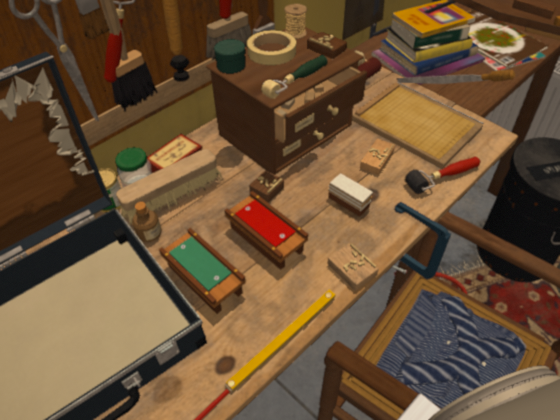

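The top view shows the red plate at about (257,196), green at (182,190), and the white pile at (352,225). A blue clamp stands near (379,290), and there is a low dark block behind the red tray at (303,153). Next I measure these.

```bash
cat > h.py <<'E'
import numpy as np, cv2
from bench import sensors, optics
from scipy.spatial.transform import Rotation as Ro
def pose(s):
    return Ro.from_euler('xyz',s["tcp_rot"],degrees=True).as_matrix(), np.array(s["tool_pos"])
def snap(n):
    s=sensors.sense(); d=optics.snapshot(n)
    if n=="wrist":
        R,p=pose(s); T=np.array(d["T_tool_cam"]); d["C"]=R@T[:3,3]+p; d["W"]=R@T[:3,:3]
    else:
        d["W"]=np.array(d["R"]).T; d["C"]=-d["W"]@np.array(d["t"])
    return d
def toworld(d,px,z):
    # model: drawn = ray*(1+k1 r^2)
    u=cv2.undistortPointsIter(np.array(px,float).reshape(-1,1,2),d["mtx"],np.array([d["k1"],0,0,0.]),None,None,(3,50,1e-10)).reshape(-1,2)
    v=np.c_[u,np.ones(len(u))]@d["W"].T
    return d["C"]+v*((z-d["C"][2])/v[:,2])[:,None]
def rect(d,lo,hi,z,roi=None):
    hsv=cv2.cvtColor(d["pixels"],cv2.COLOR_RGB2HSV)
    m=cv2.inRange(hsv,np.array(lo),np.array(hi))
    if roi:
        k=np.zeros_like(m);k[roi[1]:roi[3],roi[0]:roi[2]]=1;m*=k
    m=cv2.morphologyEx(m,cv2.MORPH_CLOSE,np.ones((5,5)))
    c=max(cv2.findContours(m,0,2)[0],key=cv2.contourArea)
    w=toworld(d,c.reshape(-1,2),z)[:,:2].astype(np.float32)
    (cx,cy),(a,b),t=cv2.minAreaRect(w)
    if a<b:a,b,t=b,a,t+90
    return np.round([cx,cy,a,b,(t+90)%180-90],1)
E
python3 - <<'E'
from h import *
d=snap("top")
print("red",rect(d,(0,180,120),(8,255,255),50,(225,150,290,245)))
print("green",rect(d,(60,80,50),(95,255,255),50,(160,145,205,235)))
print("pile",rect(d,(0,0,170),(180,70,255),45,(335,195,370,255)))
print("tray corners", toworld(d,[(240,157),(277,157),(274,239),(236,238)],53).round())
print("clamp top",toworld(d,[(379,268),(379,322)],80).round(),"block",toworld(d,[(290,142),(318,165)],30).round())
print("drawer",toworld(d,[(335,140),(470,155)],60).round())
cv2.imwrite("pics/c.png",cv2.resize(d["pixels"][130:300,140:420,::-1],None,fx=2.8,fy=2.8,interpolation=2))
E
```

```text
red [ 535.8 -201.3  110.7   51.6   -0.8]
green [ 5.494e+02 -6.170e+01  1.068e+02  4.870e+01 -3.000e-01]
pile [ 483.3 -384.1   78.5   34.6    3.1]
tray corners [[ 607. -169.   53.]
 [ 608. -238.   53.]
 [ 454. -234.   53.]
 [ 455. -164.   53.]]
clamp top [[ 403. -424.   80.]
 [ 306. -424.   80.]] block [[ 643. -264.   30.]
 [ 598. -318.   30.]]
drawer [[ 641. -347.   60.]
 [ 620. -613.   60.]]
```

View pics/c.png

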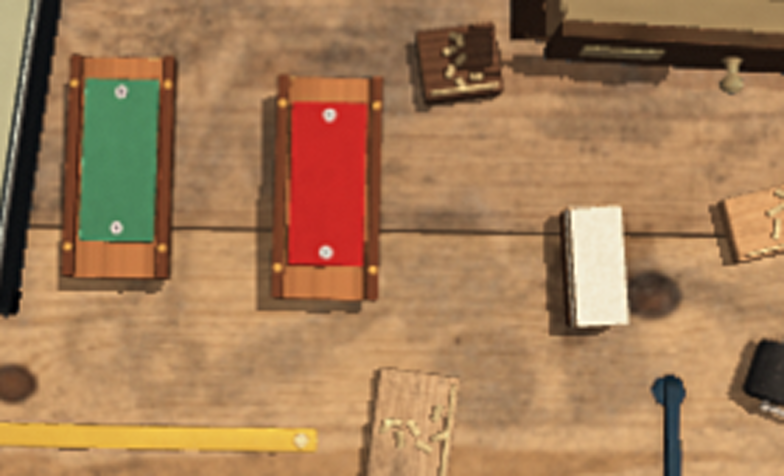

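Call:
{"name": "play_rows", "arguments": {
  "motion": [
    [[-65.7,-52.7,5,0,0,-23.8],[-65.7,-52.7,5,0,0,-23.8],[-65.7,-52.7,5,0,0,-23.8],[-65.7,-52.7,5,0,0,-23.8],[-65.7,-52.7,5,0,0,-23.8]]
  ],
  "jaw": 0,
  "squeeze": 40
}}

```text
time: 0.65
tool_pos: [356.5, 328.1, 216.3]
tcp_rot: [-180.0, -0.0, -180.0]
ft_force: [1.6, 0.6, -0.1]
finger_gap: 12.1
grip_force: 0.0
```

Call:
{"name": "play_rows", "arguments": {
  "motion": [
    [[-27.3,-52.8,4,0,0,0],[-27.3,-52.8,4,0,0,0],[-27.3,-52.8,4,0,0,0],[-27.3,-52.8,4,0,0,0],[-27.3,-52.8,4,0,0,0]]
  ]
}}

```text
time: 1.15
tool_pos: [471.1, 106.3, 199.8]
tcp_rot: [180.0, 0.0, 180.0]
ft_force: [1.1, 0.0, -1.0]
finger_gap: -0.3
grip_force: 0.0
```

Call:
{"name": "play_rows", "arguments": {
  "motion": [
    [[-16,-30.6,2,0,0,0],[-16,-30.6,2,0,0,0],[-16,-30.6,2,0,0,0],[-16,-30.6,2,0,0,0],[-16,-30.6,2,0,0,0]]
  ]
}}

```text
time: 1.65
tool_pos: [586.6, -115.0, 185.0]
tcp_rot: [180.0, -0.0, 180.0]
ft_force: [1.1, 0.9, -0.1]
finger_gap: 0.1
grip_force: 0.0
```

Call:
{"name": "play_rows", "arguments": {
  "motion": [
    [[-4.4,-8.7,1.5,0,0,1],[-4.4,-8.7,1.5,0,0,1],[-4.4,-8.7,1.5,0,0,1],[-4.4,-8.7,1.5,0,0,1]]
  ]
}}

```text
time: 2.05
tool_pos: [629.5, -200.8, 168.5]
tcp_rot: [179.9, -0.2, 178.9]
ft_force: [0.0, 0.5, -0.3]
finger_gap: -0.6
grip_force: 0.0
```

```bash
python3 - <<'E'
from h import *
s=sensors.sense();print(s["tool_pos"],s["tcp_rot"])
d=snap("wrist");print(d["C"],d["W"].round(2))
cv2.imwrite("pics/w1.png",d["pixels"][:,:,::-1])
try: print("red",rect(d,(0,180,100),(8,255,255),50))
except Exception as e: print(e)
E
```

```text
[ 629.45247221 -200.81431738  168.48865975] [ 1.79925276e+02 -1.66052704e-01  1.78862606e+02]
[ 555.91667456 -199.15141917  311.37919452] [[ 0.02  0.96  0.29]
 [ 1.   -0.02 -0.  ]
 [ 0.    0.29 -0.96]]
red [ 541.1 -199.3   97.4   49.4   -0.7]
```

View pics/w1.png

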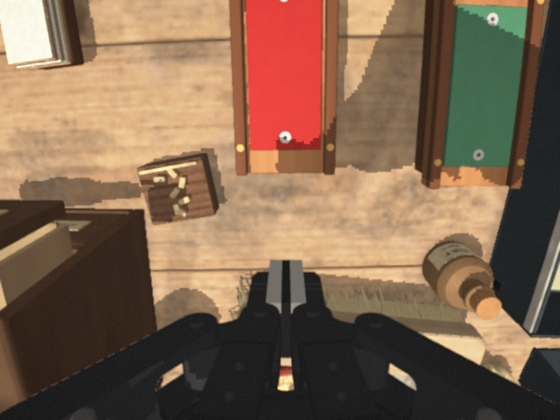

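The picture shows the red plate's far end at row 150, centred on column 286, with the tray's end at row 173. The fingers are in line and clear of everything, so I descend behind the tray.

Call:
{"name": "play_rows", "arguments": {
  "motion": [
    [[0,0.1,5,0,0,0],[0,0.1,9.5,0,0,0],[0,0.1,11.5,0,0,0],[0,0.1,12.1,0,0,0],[0,0.1,12.1,0,0,0]]
  ]
}}

```text
time: 2.6
tool_pos: [630.0, -197.7, 49.8]
tcp_rot: [180.0, -0.0, 179.1]
ft_force: [0.2, -0.2, 0.1]
finger_gap: 0.1
grip_force: 0.0
```

Call:
{"name": "play_rows", "arguments": {
  "motion": [
    [[0,0,0.1,0,0,0],[0,0,0.1,0,0,0]]
  ]
}}

```text
time: 2.8
tool_pos: [631.9, -199.3, 51.2]
tcp_rot: [-179.9, 0.2, 179.0]
ft_force: [0.2, -1.3, -0.4]
finger_gap: 0.1
grip_force: 0.0
```

Call:
{"name": "play_rows", "arguments": {
  "motion": [
    [[0,0,0.2,0,0,0]]
  ]
}}

```text
time: 2.9
tool_pos: [631.6, -199.4, 48.8]
tcp_rot: [-179.9, 0.2, 179.0]
ft_force: [-0.0, -0.3, -0.7]
finger_gap: -0.3
grip_force: 0.0
```

Call:
{"name": "play_rows", "arguments": {
  "motion": [
    [[0,0,0,0,0,0]]
  ]
}}

```text
time: 3.0
tool_pos: [630.6, -199.1, 47.2]
tcp_rot: [-180.0, 0.1, 179.0]
ft_force: [0.5, -0.3, 0.2]
finger_gap: -0.1
grip_force: 0.0
```

Call:
{"name": "play_rows", "arguments": {
  "motion": [
    [[0,0,0,0,0,0]]
  ]
}}

```text
time: 3.1
tool_pos: [630.3, -199.0, 46.8]
tcp_rot: [-180.0, 0.0, 179.0]
ft_force: [0.0, 0.4, -0.7]
finger_gap: 0.0
grip_force: 0.0
```

Call:
{"name": "play_rows", "arguments": {
  "motion": [
    [[0,0,0,0,0,0]]
  ]
}}

```text
time: 3.2
tool_pos: [630.2, -199.0, 46.5]
tcp_rot: [-180.0, 0.0, 179.0]
ft_force: [0.5, -1.3, -0.2]
finger_gap: 0.1
grip_force: 0.0
```

Call:
{"name": "play_rows", "arguments": {
  "motion": [
    [[1.5,0,-0.05,0,0,0],[2.3,0,-0.05,0,0,0],[3,0,-0.05,0,0,0],[3.8,0,-0.05,0,0,0],[4.6,0,-0.05,0,0,0]]
  ]
}}

```text
time: 3.7
tool_pos: [583.7, -198.1, 47.0]
tcp_rot: [-180.0, 0.0, 179.0]
ft_force: [0.7, -1.0, -0.2]
finger_gap: -0.4
grip_force: 0.2
```

Call:
{"name": "play_rows", "arguments": {
  "motion": [
    [[0.8,0,0,0,0,0],[1.6,0,0,0,0,0],[2.4,0,0,0,0,0],[3.2,0,0,0,0,0],[4,0,0,0,0,0]]
  ]
}}

```text
time: 4.2
tool_pos: [543.6, -197.4, 47.0]
tcp_rot: [-180.0, 0.0, 179.0]
ft_force: [0.8, 0.0, -0.8]
finger_gap: -0.1
grip_force: 0.2
```

```bash
python3 - <<'E'
from h import *
s=sensors.sense();print(s["tool_pos"],s["tcp_rot"],s["ft_force"])
d=snap("wrist");print("red",rect(d,(0,180,100),(8,255,255),50))
cv2.imwrite("pics/w2.png",d["pixels"][:,:,::-1])
d=snap("top");print("redtop",rect(d,(0,180,120),(8,255,255),50,(225,150,290,260)))
E
```

```text
[ 543.56576016 -197.40197062   47.02729467] [-1.79995042e+02  7.01177380e-03  1.78978321e+02] [ 0.76322793  0.03154234 -0.80922973]
red [ 4.842e+02 -1.986e+02  9.700e+01  4.950e+01 -4.000e-01]
redtop [ 478.  -188.8  102.    19.9  -25.7]
```

View pics/w2.png

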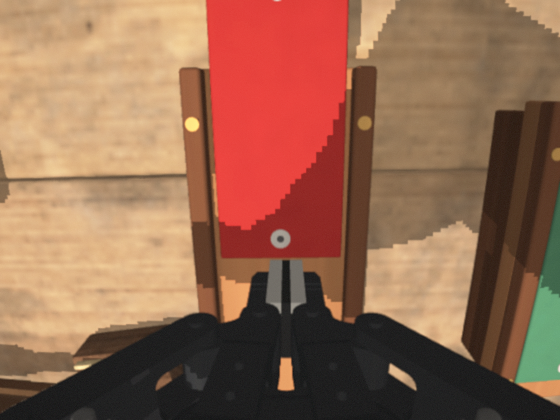

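The plate slid out straight: its far end is at row 258 and the tray's front ends are at row 68. Converting these.

```bash
python3 - <<'E'
from h import *
d=snap("wrist")
print(toworld(d,[(182,69),(375,67)],53).round(1),toworld(d,[(220,258),(341,257)],50).round(1),toworld(d,[(207,67),(356,67)],45).round(1))
E
```

```text
[[ 458.1 -232.    53. ]
 [ 458.7 -163.8   53. ]] [[ 532.1 -223.9   50. ]
 [ 532.6 -173.7   50. ]] [[ 457.  -224.6   45. ]
 [ 458.  -169.1   45. ]]
```

Call:
{"name": "play_rows", "arguments": {
  "motion": [
    [[0.6,0,0,0,0,0],[1.2,0,0,0,0,0],[1.2,0,0,0,0,0],[1.2,0,0,0,0,0]]
  ]
}}

```text
time: 4.75
tool_pos: [532.0, -197.2, 47.0]
tcp_rot: [-180.0, -0.0, 179.0]
ft_force: [-0.9, 0.5, 0.8]
finger_gap: 0.2
grip_force: 0.0
```

Call:
{"name": "play_rows", "arguments": {
  "motion": [
    [[-1,0,0,0,0,0],[-2,0,-2,0,0,0],[-2,0,-7,0,0,0],[-2,0,-10,0,0,0],[-2,0,-10,0,0,0]]
  ]
}}

```text
time: 5.25
tool_pos: [556.4, -199.0, 153.4]
tcp_rot: [-179.8, 0.5, 179.0]
ft_force: [0.8, -0.7, -0.1]
finger_gap: -0.1
grip_force: 0.0
```

```bash
python3 - <<'E'
from h import *
s=sensors.sense();print(s["time"],s["tool_pos"],s["tcp_rot"])
d=snap("top");print("redtop",rect(d,(0,180,100),(8,255,255),50,(225,150,290,265)))
d=snap("wrist");print("red",rect(d,(0,170,100),(8,255,255),50))
E
```

```text
5.25 [ 556.36434653 -199.01295609  153.37072006] [-179.77248726    0.53199927  178.99248772]
redtop [ 496.1 -179.3   61.5   21.3  -22.2]
red [ 4.723e+02 -1.986e+02  9.830e+01  4.980e+01 -3.000e-01]
```

Call:
{"name": "play_rows", "arguments": {
  "motion": [
    [[5,0,0,0,0,0],[10,0,0,0,0,0],[11.9,0.03,0,0,0,0],[11.9,0.03,0,0,0,0],[11.9,0.03,0,0,0,0]]
  ],
  "jaw": 0.85
}}

```text
time: 5.85
tool_pos: [432.9, -194.9, 145.8]
tcp_rot: [180.0, -0.1, 178.9]
ft_force: [0.9, 0.5, 0.0]
finger_gap: 71.6
grip_force: 0.0
```

```bash
python3 - <<'E'
from h import *
s=sensors.sense();print(s["time"],s["tool_pos"],s["tcp_rot"],s["finger_gap"])
d=snap("top");cv2.imwrite("pics/t3.png",cv2.resize(d["pixels"][130:300,140:420,::-1],None,fx=2.8,fy=2.8,interpolation=2))
print(toworld(d,[(275,303),(305,262)],15).round())
d=snap("wrist");cv2.imwrite("pics/w3.png",d["pixels"][:,:,::-1])
E
```

```text
5.85 [ 432.89961479 -194.87945347  145.84862536] [ 1.79951805e+02 -5.84646047e-02  1.78941085e+02] 71.57818460329217
[[ 333. -239.   15.]
 [ 412. -295.   15.]]
```

View pics/w3.png

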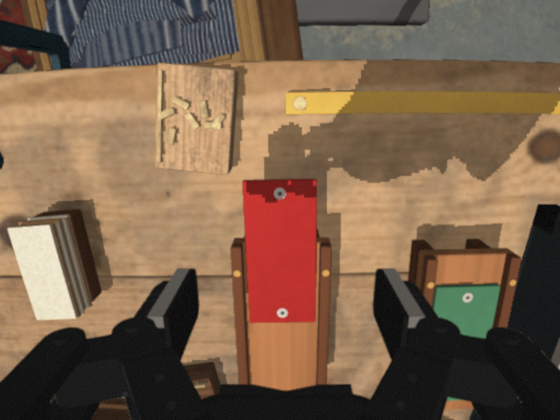

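The plate overhangs the tray (rows 180 to 323, tray front about row 240). The pile is visible at left (12–75, 220–320).

```bash
python3 - <<'E'
from h import *
s=sensors.sense();print(s["time"],s["tool_pos"],s["tcp_rot"],s["finger_gap"])
d=snap("wrist");print("red",rect(d,(0,170,80),(8,255,255),50,(235,150,330,340)), "pile",rect(d,(0,0,150),(180,90,255),45,(5,210,80,325)))
print(toworld(d,[(235,240),(330,240)],53).round(1))
E
```

```text
5.95 [ 433.81584203 -195.05732171  146.51098539] [ 1.79980831e+02 -1.56264101e-02  1.78988049e+02] 72.64711953246263
red [ 4.663e+02 -1.986e+02  1.099e+02  5.010e+01 -2.000e-01] pile [ 482.6 -382.2   79.8   35.8    3.6]
[[ 453.2 -229.8   53. ]
 [ 454.3 -164.2   53. ]]
```

Call:
{"name": "play_rows", "arguments": {
  "motion": [
    [[-0.25,-0.35,4,0,0,-0.7],[-0.25,-0.35,8,0,0,-0.7],[-0.25,-0.35,10.5,0,0,-0.7],[-0.25,-0.35,11.7,0,0,-0.7],[-0.25,-0.35,11.7,0,0,-0.7]]
  ]
}}

```text
time: 6.5
tool_pos: [434.8, -197.8, 28.1]
tcp_rot: [179.9, -0.2, 179.7]
ft_force: [-0.5, 0.4, -0.6]
finger_gap: 72.7
grip_force: 0.0
```

Call:
{"name": "play_rows", "arguments": {
  "motion": [
    [[0,0,0,0,0,0],[0,0,0,0,0,0],[0,0,0,0,0,0]]
  ]
}}

```text
time: 6.8
tool_pos: [436.9, -199.4, 31.6]
tcp_rot: [-179.9, 0.1, 179.7]
ft_force: [0.1, -0.2, -0.8]
finger_gap: 72.1
grip_force: 0.0
```

Call:
{"name": "play_rows", "arguments": {
  "motion": [
    [[0,0,0.4,0,0,0],[0,0,0.4,0,0,0],[0,0,0.4,0,0,0],[0,0,0.4,0,0,0]]
  ]
}}

```text
time: 7.2
tool_pos: [435.6, -198.6, 26.0]
tcp_rot: [180.0, -0.0, 179.7]
ft_force: [-0.3, 0.0, -0.2]
finger_gap: 72.4
grip_force: 0.0
```

Call:
{"name": "play_rows", "arguments": {
  "motion": [
    [[0,0,0,0,0,0],[0,0,0,0,0,0],[0,0,0,0,0,0],[0,0,0,0,0,0],[0,0,0,0,0,0]]
  ],
  "jaw": 0.4,
  "squeeze": 60
}}

```text
time: 7.7
tool_pos: [435.7, -198.7, 26.1]
tcp_rot: [-180.0, 0.0, 179.7]
ft_force: [-2.2, 0.6, 4.0]
finger_gap: 48.6
grip_force: 61.2
```

Call:
{"name": "play_rows", "arguments": {
  "motion": [
    [[0,0,-1,0,0,0],[0,0,-2,0,0,0],[0,0,-4,0,0,0],[0,0,-6,0,0,0],[0,0,-6,0,0,0]]
  ],
  "squeeze": 80
}}

```text
time: 8.2
tool_pos: [438.0, -200.0, 89.8]
tcp_rot: [-179.8, 0.3, 179.7]
ft_force: [0.5, -0.6, 0.5]
finger_gap: 47.7
grip_force: 82.3
```

Call:
{"name": "play_rows", "arguments": {
  "motion": [
    [[0,0,0,0,0,0],[0,0,0,0,0,0],[0,0,0,0,0,0]]
  ]
}}

```text
time: 8.5
tool_pos: [434.8, -198.2, 84.8]
tcp_rot: [179.9, -0.1, 179.7]
ft_force: [0.5, -0.1, -0.8]
finger_gap: 47.6
grip_force: 82.3
```

```bash
python3 - <<'E'
from h import *
s=sensors.sense();print(s["time"],s["tool_pos"],s["tcp_rot"],s["finger_gap"],s["ft_force"])
d=snap("wrist");z=s["tool_pos"][2]-26+50
print("red",rect(d,(0,170,80),(8,255,255),z,(235,100,330,400)),z)
cv2.imwrite("pics/w4.png",d["pixels"][:,:,::-1])
d=snap("scene");cv2.imwrite("pics/s4.png",cv2.resize(d["pixels"][130:300,160:440,::-1],None,fx=2.8,fy=2.8))
E
```

```text
8.5 [ 434.8483606  -198.20692448   84.76527031] [ 1.79941502e+02 -1.01725774e-01  1.79674365e+02] 47.58183420029381 [ 0.45784003 -0.08907156 -0.82307356]
red [ 4.417e+02 -1.992e+02  6.420e+01  3.800e+01 -3.000e-01] 108.76527031257007
```

View pics/s4.png

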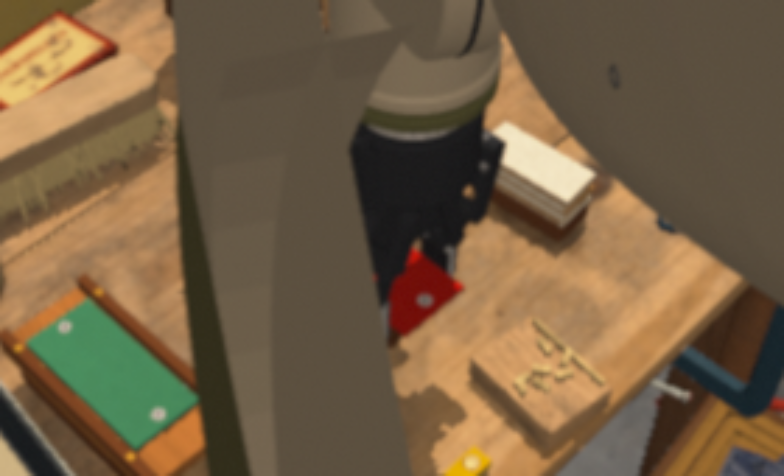

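View pics/w4.png

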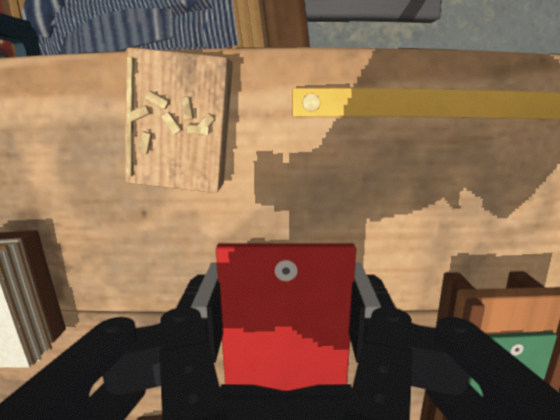

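The plate is held, with its near edge at row 244 and columns 218–355. The perspective lets me check its tilt.

```bash
python3 - <<'E'
from h import *
d=snap("wrist")
hsv=cv2.cvtColor(d["pixels"],cv2.COLOR_RGB2HSV);m=cv2.inRange(hsv,np.array((0,170,70)),np.array((8,255,255)))
from scipy.optimize import brentq
for r in (248,256,264,350,360,370,380):
    c=np.where(m[r,200:370])[0]+200; a,b=c.min()-.5,c.max()+.5
    f=lambda z:np.linalg.norm(np.diff(toworld(d,[(a,r),(b,r)],z),axis=0))-50
    z=brentq(f,0,200); print(r,a,b,toworld(d,[(a,r),(b,r)],z).mean(0).round(1))
c=np.where(m[:,280])[0];print(c.min()); s=sensors.sense();print(s["tool_pos"],toworld(d,[(286,c.min()-.5)],108).round(1))
E
```

```text
248 216.5 355.5 [ 412.7 -197.6  105.9]
256 216.5 354.5 [ 415.8 -197.8  105.9]
264 217.5 353.5 [ 419.4 -197.8  105. ]
350 222.5 348.5 [ 456.3 -198.   106.5]
360 223.5 347.5 [ 461.6 -198.   106. ]
370 224.5 346.5 [ 467.1 -198.1  105.5]
380 224.5 346.5 [ 470.9 -198.1  107. ]
244
[ 435.15660801 -198.38707235   85.16270678] [[ 410.  -197.6  108. ]]
```

Call:
{"name": "play_rows", "arguments": {
  "motion": [
    [[-0.5,-3,-1.5,0,0,-1],[-1,-7,-1.5,0,0,-2.5],[-1.4,-11,-1.5,0,0,-3.7],[-1.6,-13,-1.5,0,0,-3.7],[-1.6,-13,-1.5,0,0,-3.7]]
  ]
}}

```text
time: 9.15
tool_pos: [450.7, -331.4, 100.7]
tcp_rot: [-180.0, -0.0, -176.8]
ft_force: [-0.6, 1.5, -1.3]
finger_gap: 47.9
grip_force: 82.5
```

```bash
python3 - <<'E'
from h import *
a=snap("top");b=snap("scene")
from scipy.optimize import least_squares
def ray(d,p):
    w=toworld(d,[p],0)[0]-d["C"];return w/np.linalg.norm(w)
u,v=ray(a,(379,268)),ray(b,(399,208))
t=np.linalg.lstsq(np.c_[u,-v],b["C"]-a["C"],rcond=None)[0]
print((a["C"]+u*t[0]).round(),(b["C"]+v*t[1]).round())
d=snap("wrist");s=sensors.sense();print(s["tool_pos"],s["tcp_rot"],s["finger_gap"])
cv2.imwrite("pics/w5.png",d["pixels"][:,:,::-1])
E
```

```text
[ 401. -444.   -2.] [ 400. -444.   -2.]
[ 450.5595271  -327.92872981  100.28736808] [ 1.79924296e+02 -4.78959127e-02 -1.76637241e+02] 47.663951266642606
```

View pics/w5.png

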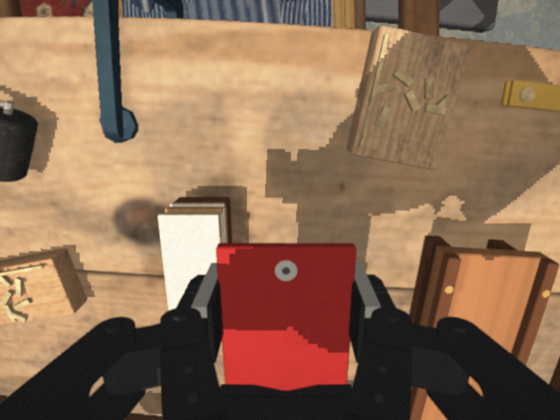

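The held plate is still level. The pile's near edge runs from (160,215) to (218,213), and the clamp is flush with the table.

```bash
python3 - <<'E'
from h import *
s=sensors.sense();print(s["time"],s["tool_pos"],s["tcp_rot"])
d=snap("wrist")
p=toworld(d,[(160,214),(219,213),(168,306)],45);print(p.round(1))
e=p[2]-p[0];print(np.degrees(np.arctan2(e[1],e[0])))
t=np.radians(3.4);print((p[:2].mean(0)[:2]+40*np.array([np.cos(t),np.sin(t)])).round(1))
E
```

```text
9.3 [ 450.5595271  -327.92872981  100.28736808] [ 1.79924296e+02 -4.78959127e-02 -1.76637241e+02]
[[ 443.7 -399.6   45. ]
 [ 441.1 -365.7   45. ]
 [ 503.7 -397.5   45. ]]
2.013928051890993
[ 482.4 -380.3]
```

Call:
{"name": "play_rows", "arguments": {
  "motion": [
    [[0.05,-2,0,0,0,0],[0.1,-4.5,0,0,0,0.2],[0.17,-5.4,0,0,0,0.2],[0.17,-5.4,0,0,0,0.2],[0.17,-5.4,0,0,0,0.2]]
  ]
}}

```text
time: 9.85
tool_pos: [452.3, -381.6, 100.7]
tcp_rot: [179.9, -0.0, -176.8]
ft_force: [0.4, -0.7, -0.3]
finger_gap: 47.6
grip_force: 82.6
```

Call:
{"name": "play_rows", "arguments": {
  "motion": [
    [[0,0,2,0,0,0],[0,0,4,0,0,0],[0,0,5,0,0,0],[0,0,5,0,0,0],[0,0,5,0,0,0]]
  ]
}}

```text
time: 10.35
tool_pos: [452.6, -382.4, 51.4]
tcp_rot: [180.0, 0.0, -176.8]
ft_force: [0.2, 0.4, 0.3]
finger_gap: 47.4
grip_force: 82.6
```

Call:
{"name": "play_rows", "arguments": {
  "motion": [
    [[0,0,0,0,0,0],[0,0,0,0,0,0],[0,0,0,0,0,0]]
  ]
}}

```text
time: 10.65
tool_pos: [452.8, -383.1, 51.8]
tcp_rot: [-179.9, 0.0, -176.8]
ft_force: [-0.2, 0.3, -1.1]
finger_gap: 47.6
grip_force: 82.6
```

Call:
{"name": "play_rows", "arguments": {
  "motion": [
    [[0,0,1,0,0,0],[0,0,1.8,0,0,0],[0,0,2.2,0,0,0],[0,0,2.3,0,0,0],[0,0,2.3,0,0,0]]
  ]
}}

```text
time: 11.15
tool_pos: [452.2, -382.6, 27.5]
tcp_rot: [180.0, -0.0, -176.8]
ft_force: [-0.1, -0.3, -0.6]
finger_gap: 47.8
grip_force: 82.6
```

Call:
{"name": "play_rows", "arguments": {
  "motion": [
    [[0,0,0.1,0,0,0],[0,0,0.1,0,0,0],[0,0,0.1,0,0,0]]
  ]
}}

```text
time: 11.45
tool_pos: [452.5, -382.8, 27.1]
tcp_rot: [-180.0, 0.0, -176.8]
ft_force: [-0.3, 0.1, -0.6]
finger_gap: 47.6
grip_force: 82.6
```

Call:
{"name": "play_rows", "arguments": {
  "motion": [
    [[0,0,0.1,0,0,0],[0,0,0.1,0,0,0],[0,0,0.1,0,0,0]]
  ]
}}

```text
time: 11.75
tool_pos: [452.6, -383.0, 26.6]
tcp_rot: [-180.0, 0.0, -176.8]
ft_force: [-0.9, 1.9, 5.9]
finger_gap: 48.1
grip_force: 83.1
```

Contact reads 5.9 N, so I release the plate and check it.

Call:
{"name": "play_rows", "arguments": {
  "motion": [
    [[0,0,0,0,0,0],[0,0,0,0,0,0],[0,0,0,0,0,0],[0,0,0,0,0,0]]
  ],
  "jaw": 0.85
}}

```text
time: 12.15
tool_pos: [452.3, -382.7, 25.7]
tcp_rot: [180.0, -0.0, -176.8]
ft_force: [-0.5, 0.6, 0.0]
finger_gap: 72.4
grip_force: 0.0
```

Call:
{"name": "play_rows", "arguments": {
  "motion": [
    [[0,0,-2,0,0,0],[0,0,-5,0,0,0],[0,0,-9,0,0,0],[0,0,-13,0,0,0],[0,0,-13,0,0,0]]
  ]
}}

```text
time: 12.65
tool_pos: [455.4, -385.7, 163.6]
tcp_rot: [-179.5, 0.4, -176.8]
ft_force: [0.2, 0.1, 1.3]
finger_gap: 72.6
grip_force: 0.0
```

Call:
{"name": "play_rows", "arguments": {
  "motion": [
    [[0,0,0,0,0,0],[0,0,0,0,0,0],[0,0,0,0,0,0]]
  ]
}}

```text
time: 12.95
tool_pos: [451.5, -381.9, 153.9]
tcp_rot: [179.9, -0.1, -176.8]
ft_force: [0.1, 0.1, -0.5]
finger_gap: 72.6
grip_force: 0.0
```

```bash
python3 - <<'E'
from h import *
s=sensors.sense();print(s["time"],s["tool_pos"],s["tcp_rot"],s["finger_gap"])
d=snap("wrist");print("red",rect(d,(0,170,80),(8,255,255),50,(200,100,370,400)))
cv2.imwrite("pics/w6.png",d["pixels"][:,:,::-1])
E
```

```text
12.95 [ 451.54697232 -381.89151069  153.91378197] [ 1.79858532e+02 -1.25312875e-01 -1.76823467e+02] 72.6478616328682
red [ 482.8 -380.7  108.6   49.6    3.3]
```

View pics/w6.png

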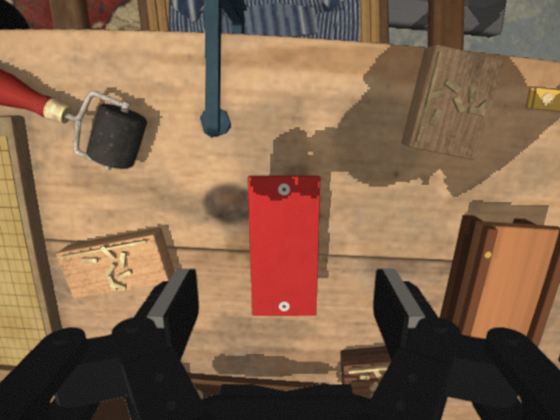

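The plate lies flat and covers the pile (columns 249–320, rows 177–316). It measures at (482.8, -380.7) and 3.3°, within 2 mm and about 1° of the pile. Handing in.

```bash
python3 -c "
from bench import job
print(job.hand_in())"
```

```text
the job is handed in; nothing more can be done
None
```

The red plate lies flat on the pile of cards, centred within about 2 mm and lined up within about 1° by my last camera measurement; I never touched the green plate. I handed the job in at about 13 s, and the hand-in returned no verdict.

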